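# Stack the picking trays head to tail

### The arm

A 7-joint arm with a two-finger parallel gripper is mounted at the origin on the work surface. World frame = base frame: x ahead of the robot, y to its left, z up, the work surface at z = 0. Lengths are in m, angles in rad, forces in N, time in s.
With the tool pointing down it reaches from about 0.425 to 0.925 m from the base axis. Payload 6.8 kg.
Tool frame: the origin (TCP) lies on the front face of the gripper's body, between the roots of the fingers; the fingertips stand 73 mm ahead of it and the grasp point (between the pads) lies 54 mm ahead of it (env.nose_length is the distance from the TCP to the fingertips, in m); z points along the fingers, y is the direction in which the jaws open and shut (so a half turn about z gives the same grasp; the last joint's range is limited). The gripper opens to 85 mm and grips with 20 to 120 N. Pads are 22 mm wide; open, the fingers measure 114 mm over their backs; the gripper's body (76 mm by 85 mm) begins 54 mm behind the grasp point. The pads swing forward as they close: fully open they stand 13 mm farther back than shut.
Start: joints at [1.138, 0.477, 0.022, 1.555, -0.011, 1.109, -0.083], TCP at [0.215, -0.64, 0.304] pointing down, gripper open.
Joint ranges: [-2.96, 2.96], [-0.34, 2.1], [-1.41, 1.46], [0.24, 2.44], [-1.37, 4.51], [0.17, 1.92], [-2.96, 2.96]. Speed limits (rad/s): [2.39, 2.39, 3.14, 3.14, 3.14, 3.14, 3.14].

### API

Orientations are given as a unit quaternion [w, x, y, z].
In Python, from cell import env, kin, camera, calibration, job gives the robot as it stands. The module is installed in compiled form; this text tells all that it offers. Calls block until the motion is done:
- env.reach(position, orientation): joint-space move of the TCP to a pose.
- env.movel(position, velocity=0.15, rot=None, stop_force=None): straight line of the TCP; rot=None keeps the orientation; velocity is the mean speed in m/s. With stop_force (N) it stops when the force on the tool has changed by that much, and returns True; else False.
- env.goto_joints(angles): joint-space move.
- env.grip(opening, f_grip=None): finger opening in m; f_grip is the grip in N (None keeps the last); returns when the fingers have stopped.
- env.dwell(seconds).
- kin.inverse_kinematics(position, orientation): joint angles nearest the present ones, or None.
- env.get_state(): the state.
- camera(name): name is "scene" or "top"; returns (picture, depth): 384x512x3 uint8, blue, green, red; 384x512 float32, m along the optical axis (not along the pixel's ray), 0 where there is no reading.
- calibration(name): a dict with "fx", "fy", "cx", "cy" (pixels), "rvec" (rotation vector, rad) and "tvec" (3), from world to camera coordinates, as OpenCV has them. Camera axes: x right, y down, z forward; pixel columns grow to the right and rows downward; lengths in m; the calibration is good to about 2 mm. A picture is of the moment at which its call begins. calibration takes no time and is no camera call.
A pose or a line that the arm cannot do raises env.PlanningError and nothing moves.
- job.job_done(): hands the job in, once; it reports no verdict.
The state is a dict: "time": time; "qpos": joint angles; "joint_velocities": joint speeds; "joint_torque": joint torques, N m; "tcp_pos": TCP position; "orientation": TCP orientation; "force": force on the tool from outside, world axes, zero at the start; "torque": the same for the moment, N m; "opening": finger opening in m.
Only numpy, scipy, OpenCV 4.12 (cv2) and the standard library are available. Lean on these libraries where they do the work, as an engineer would, in place of code of your own. Each camera call takes 0.05 s, during which the arm holds its last target. There are 200 camera calls.

### The job

Build the picking stack on the yellow tray where it stands: take the blue tray out of the carton and lay it down flat on its feet on the bench and let go of it, then take it up again and set it on the yellow tray turned end for end, and set the green tray on the blue one, turned end for end again. Each tray must sit fully down with its feet inside the rim below and its floor flat on the lip, so that the low fronts point alternately to one end and the other and stay open. Set the trays down gently, do not push the yellow tray out of its place, and leave the other things alone.

Things in the scene. Friction and masses are not known exactly. Their poses are not given: they have to be found in the camera images.
- filled_tray_mid (a point): YELLOW tray, bottom of the stack, on its feet on the bench, tin badges inside; 0.6 kg. All three trays: 170 x 62 x 56 mm, rigid plastic. Point at the tray's middle (half-way along, across, up). +x along its length to the low front, +z out of the open top. In mm from here: rear wall x -85, full-height side walls x -85 to 45, low front to 85; feet tips z -28, floor underside -20, rim 28, low front top 6.
- filled_tray_seat (a point): Where the middle of a tray seated on the yellow tray, turned end for end, comes to lie: at x -20, y 0, z +48 mm from the yellow tray's middle, same axes. Its feet drop into the opening within the 5 mm wide lip and bridge (x -80 to 40, y -26 to 26 mm) with 2.5 mm play each side; its floor then lies on the lip, overhanging the rear by 20 mm and leaving the low front open.
- carton_tray_mid (a point): BLUE tray, empty, about 0.14 kg; point and axes at its middle as for the yellow tray. At the start it stands on its rear end in a cell of the carton, low front up (top end 174 mm above the bench), its underside turned to the carton's -y, its width along the carton's x. All trays have four feet under the floor, 8 mm high, at x +-51, y +-17 mm, 13 mm thick, tapered to 8 mm at the tips.
- carton_tray_grip (a point): Point on the blue tray where it can be gripped across its 62 mm width while it stands in the carton: between its two low side walls (outer faces 62 mm apart, each 26 mm wide there, 3.5 mm thick), 22 mm below its top end; at x 63, z -7 mm from its middle, same axes.
- carton_tray_seat (a point): Where the middle of the green tray comes to lie when seated on the blue tray, turned end for end: at x -20, y 0, z +48 mm from the blue tray's middle, same axes.
- loose_tray_mid (a point): GREEN tray, empty, about 0.14 kg, on its feet on the bench; point and axes at its middle as for the yellow tray. Each tray on its feet can be gripped from above across its 62 mm width by the outsides of its full-height side walls (48 mm high, rim 56 mm above the bench).
- carton_mouth (a point): Open cardboard carton, fixed to the bench, 78 x 140 x 75 mm (x, y, height); two cells of 70 x 64 mm side by side along y, walls 4 mm, flaps folded down outside. Point at the middle of its mouth, 75 mm above the bench; z up. One cell holds the blue tray, the other the gift box; which is which varies.
- gift_box: red gift box with gold ribbon, 52 x 46 x 82 mm, in the other cell of the carton; origin at the centre of its underside. To be left there.
- tape_roll: brown roll of parcel tape lying flat, 88 mm across, 48 mm high; origin at the centre of its underside. Bystander.
- mug: white mug, 76 mm across, 92 mm high; origin at the centre of its underside. Bystander.
- stapler: black and red stapler, 135 x 36 x 45 mm; origin at the centre of its underside. Bystander.
- gel_bottle: clear bottle with a blue label, 54 mm across, 150 mm high; origin at the centre of its underside. Bystander.
- badge_jar: glass jar with a steel lid, 72 mm across, 85 mm high; origin at the centre of its underside. Bystander.
- marker: black marker pen with a blue cap, 133 mm long, 16 mm thick, lying flat; origin at the underside, 42 mm from the uncapped end, +x towards the cap. Bystander.
Mind the look-alikes: they are no part of the job. What is shaped like the part that bears carton_tray_mid but red is not meant.

How it is judged:
By the outcome, as a careful person would: the job done as asked, in the order asked, and still so for the second after the job is handed in, with the robot touching nothing.
It also fails if it takes over 72 s, if anything falls off the work surface, if the arm or the gripper's body presses on something with over 40 N, if the wrist force passes 120 N, or if a joint passes its speed limit or range.

## Working session

There is one attempt and no reset: what is moved stays moved. The work goes in short steps, each a Python script; the robot and the scene stay as the last script left them, time stands still between calls to the robot, and variables do not carry over. Pictures are saved under pics/ and viewed, about 8 in all and at most 12, crops included, and the job is handed in when it is done.

```bash
mkdir -p pics
cat > h.py <<'E'
import numpy as np, cv2
from scipy.spatial.transform import Rotation as R
from cell import env, kin, camera, calibration, job
def cal(n):
    c=calibration(n); return np.array([[c['fx'],0,c['cx']],[0,c['fy'],c['cy']],[0,0,1.]]),cv2.Rodrigues(np.array(c['rvec'],float))[0],np.array(c['tvec'],float).ravel()
def cloud(n,depth):
    K,Rm,t=cal(n); v,u=np.mgrid[:depth.shape[0],:depth.shape[1]]
    p=np.stack([(u-K[0,2])/K[0,0]*depth,(v-K[1,2])/K[1,1]*depth,depth],-1)
    return (p-t)@Rm      # R^T (p-t)
def proj(n,P):
    K,Rm,t=cal(n); p=(np.atleast_2d(P)@Rm.T+t)@K.T; return p[:,:2]/p[:,2:]
E
python3 - <<'E'
from h import *
for n in('top','scene'):
    im,d=camera(n); cv2.imwrite(f'pics/{n}0.png',im); np.save(f'{n}0.npy',d)
    K,Rm,t=cal(n); print(n,K[0,0],'cam at',-Rm.T@t,'axis',Rm[2])
print({k:np.round(v,3) for k,v in env.get_state().items()})
E
```

```text
top 403.3803201016564 cam at [0.44055069 0.02483499 1.18515149] axis [ 0.13601221 -0.00131512 -0.99070629]
scene 373.28821815636843 cam at [1.42865384 0.26331455 1.07562809] axis [-0.64453411 -0.1873739  -0.74126028]
{'time': np.float64(0.1), 'qpos': array([ 1.138,  0.478,  0.022,  1.556, -0.011,  1.109, -0.083]), 'joint_velocities': array([-0.002, -0.   , -0.001, -0.001,  0.002,  0.   , -0.001]), 'joint_torque': array([ 3.0000e-03, -5.9776e+01,  1.6130e+00, -2.8196e+01,  1.3000e-02,
        5.0000e-03,  0.0000e+00]), 'tcp_pos': array([ 0.215, -0.639,  0.303]), 'orientation': array([-0.001,  0.987,  0.162, -0.   ]), 'force': array([0.56 , 0.459, 0.575]), 'torque': array([-0.032, -0.027,  0.002]), 'opening': np.float64(0.085)}
```

View pics/top0.png

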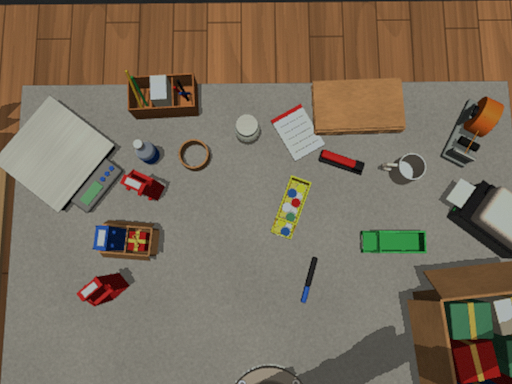

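View pics/scene0.png

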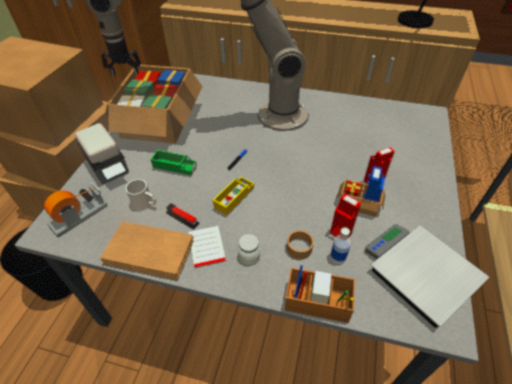

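Top view: blue tray stands at (110,237) in the carton with the gift box at (139,240). The red look-alikes stand at (143,185) and (103,290). Yellow is at (291,207), green at (393,241). The blue one in the carton fits the description, and I'll confirm it in an enlarged crop.

Run:
```python
from h import *
t=cv2.imread('pics/top0.png'); s=cv2.imread('pics/scene0.png')
a=cv2.resize(t[155:315,70:190],None,fx=3.3,fy=3.3,interpolation=cv2.INTER_CUBIC)
b=cv2.resize(s[140:250,325:405],None,fx=4.8,fy=4.8,interpolation=cv2.INTER_CUBIC)
h=max(a.shape[0],b.shape[0]); o=np.zeros((h,a.shape[1]+b.shape[1],3),np.uint8); o[:a.shape[0],:a.shape[1]]=a;o[:b.shape[0],a.shape[1]:]=b
cv2.imwrite('pics/crop1.png',o); print(o.shape)
for n,im in(('top',t),('scene',s)):
    P=cloud(n,np.load(n+'0.npy')); hsv=cv2.cvtColor(im,cv2.COLOR_BGR2HSV)
    v=np.load(n+'0.npy')>0
    print(n,'bench z', np.round(np.percentile(P[200:300,200:280,2][v[200:300,200:280]] if n=='top' else P[120:170,200:230,2],[5,50,95]),4))
    for c,lo,hi in(('yellow',(24,120,60),(34,255,255)),('green',(50,120,40),(75,255,255)),('blue',(100,140,50),(125,255,255)),('red',(0,170,60),(4,255,255))):
        m=cv2.inRange(hsv,lo,hi)
        k,lab,st,ce=cv2.connectedComponentsWithStats(m)
        for i in range(1,k):
            if st[i,4]>60:
                q=P[(lab==i)&v]; q=q[q[:,2]>-.02]
                print(c,st[i],np.round(ce[i]),'min',np.round(np.percentile(q,3,0),3),'max',np.round(np.percentile(q,97,0),3))
```

```text
(528, 780, 3)
top bench z [-0.0035  0.0003  0.0044]
yellow [271 176  40  63 668] [291. 205.] min [ 0.484 -0.119  0.006] max [ 0.641 -0.021  0.059]
yellow [467 302   9  32 180] [471. 318.] min [ 0.238 -0.498  0.172] max [ 0.307 -0.485  0.179]
green [131  76  17  30  69] [138.  90.] min [0.876 0.356 0.017] max [0.914 0.368 0.139]
green [ 361  231   65   22 1317] [393. 241.] min [ 0.43  -0.439  0.008] max [ 0.488 -0.276  0.058]
blue [ 93 226  16  25 181] [101. 238.] min [0.445 0.4   0.131] max [0.502 0.449 0.177]
blue [301 286   8  16  76] [305. 294.] min [ 0.295 -0.116  0.004] max [ 0.336 -0.098  0.018]
red [271 104  31  19 104] [286. 113.] min [ 0.824 -0.106 -0.001] max [ 0.872 -0.021  0.013]
red [321 150  35  18 273] [338. 159.] min [ 0.679 -0.255  0.032] max [ 0.722 -0.166  0.044]
red [121 170  33  25 272] [138. 181.] min [0.588 0.305 0.002] max [0.648 0.37  0.173]
red [ 77 277  50  29 420] [101. 292.] min [0.309 0.395 0.002] max [0.371 0.467 0.172]
red [476 341  25  38 589] [488. 360.] min [ 0.132 -0.551  0.16 ] max [ 0.209 -0.509  0.167]
red [453 345  25  39 604] [465. 364.] min [
[... 565 characters left out ...]
  21  31 335] [374. 188.] min [0.445 0.399 0.075] max [0.507 0.444 0.173]
blue [332 248  15  13 110] [338. 255.] min [0.733 0.317 0.025] max [0.748 0.358 0.069]
red [148  72  16  20 125] [156.  81.] min [ 0.04  -0.614  0.14 ] max [ 0.178 -0.524  0.165]
red [166  85  11  11  65] [171.  90.] min [ 0.125 -0.49   0.157] max [ 0.19  -0.457  0.165]
red [366 150  28  25 260] [381. 161.] min [0.342 0.4   0.06 ] max [0.376 0.465 0.17 ]
red [331 188  30  48 569] [344. 215.] min [0.5   0.305 0.001] max [0.65  0.368 0.169]
red [172 207  24  16 158] [183. 214.] min [ 0.682 -0.259  0.028] max [ 0.724 -0.168  0.043]
red [195 258  30   9  82] [209. 262.] min [ 0.824 -0.105  0.004] max [ 0.872 -0.024  0.011]
```

View pics/crop1.png

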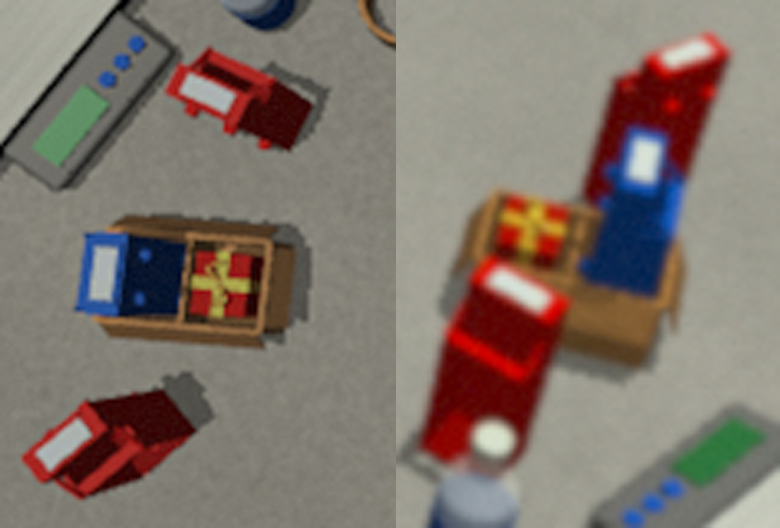

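The crop confirms it. The blue tray (top crop ~(110,275), scene (640,215)) stands low front up in the left cell, its underside with feet facing the gift box (world -y). The two red ones stand loose outside the carton and aren't meant. Next I'll measure poses by casting rim pixels onto planes.

```bash
cat >> h.py <<'E'
HSV={'yellow':((22,90,50),(36,255,255)),'green':((45,90,40),(80,255,255)),'blue':((100,110,40),(128,255,255))}
def shots(n,k=6):
    s=[camera(n) for _ in range(k)]; d=np.array([x[1] for x in s]); d=np.where(d>0,d,np.nan)
    return np.median([x[0] for x in s],0).astype(np.uint8),np.nan_to_num(np.nanmedian(d,0))
def onplane(n,px,z):
    K,Rm,t=cal(n); r=np.c_[px,np.ones(len(px))]@np.linalg.inv(K).T@Rm; c=-Rm.T@t
    return c+r*((z-c[2])/r[:,2])[:,None]
def rim(n,im,d,col,box,zr=.056,tol=.012):
    """tray on its feet: rim pixels -> plane; returns middle xy, yaw of +x (low front), rect size"""
    P=cloud(n,d); m=cv2.inRange(cv2.cvtColor(im,cv2.COLOR_BGR2HSV),*HSV[col])>0
    m&=(P[...,0]>box[0])&(P[...,0]<box[1])&(P[...,1]>box[2])&(P[...,1]<box[3])&(d>0)
    base=zr-.056; q=P[m&(P[...,2]>base)]; low=q[q[:,2]<base+.045]
    v,u=np.nonzero(m&(abs(P[...,2]-zr)<tol)); Q=onplane(n,np.c_[u,v].astype(float),zr)[:,:2]
    Q=Q[np.linalg.norm(Q-np.median(Q,0),axis=1)<.12]
    (c,s,a)=cv2.minAreaRect(Q.astype(np.float32)); yaw=np.radians(a if s[0]>s[1] else a+90)
    ax=np.array([np.cos(yaw),np.sin(yaw)]); 
    f=(q[:,:2]-c)@ax
    if abs(f.min())>f.max(): ax=-ax
    ay=np.array([-ax[1],ax[0]]); X=Q@ax; Y=Q@ay
    cx=(np.percentile(X,1)+np.percentile(X,99))/2; cy=(np.percentile(Y,1)+np.percentile(Y,99))/2
    return (cx*ax+cy*ay)+.020*ax, np.arctan2(ax[1],ax[0]), (np.ptp(X),np.ptp(Y)), len(Q)
E
python3 - <<'E'
from h import *
for n in('top','scene'):
    im,d=shots(n); P=cloud(n,d)
    for col,box in(('yellow',(.45,.68,-.16,.02)),('green',(.4,.52,-.48,-.25))):
        c,y,s,k=rim(n,im,d,col,box); print(n,col,np.round(c,4),round(np.degrees(y),2),np.round(s,4),k)
    v,u=np.nonzero((abs(P[...,2]-.174)<.008)&(abs(P[...,0]-.476)<.05)&(abs(P[...,1]-.43)<.06))
    Q=onplane(n,np.c_[u,v].astype(float),.174)[:,:2]; r=cv2.minAreaRect(Q.astype(np.float32)); print(' front face',np.round(r[0],4),np.round(r[1],4),r[2],len(Q))
    m=cv2.inRange(cv2.cvtColor(im,cv2.COLOR_BGR2HSV),*HSV['blue'])>0
    m&=(P[...,2]>.08)&(P[...,2]<.16)&(abs(P[...,0]-.476)<.02)&(abs(P[...,1]-.43)<.06); q=P[m]
    if len(q)>20:
        w=np.linalg.svd(q-q.mean(0))[2][2]; print(' underside',len(q),q.mean(0),w*np.sign(-w[1]))
    # carton rim
    m=(abs(P[...,2]-.075)<.005)&(abs(P[...,0]-.47)<.08)&(abs(P[...,1]-.39)<.12); q=P[m]; print(' carton rim',np.round(np.percentile(q,2,0),3),np.round(np.percentile(q,98,0),3))
E
```

```text
top yellow [ 0.5561 -0.0685] 159.24 [0.1416 0.0608] 226
top green [ 0.4592 -0.3517] 89.5 [0.1423 0.058 ] 251
 front face [0.4723 0.4121] [0.029  0.0612] 85.99278259277344 291
 underside 195 [0.47567379 0.40766911 0.12567059] [-0.9953034  -0.09159162  0.03133886]
 carton rim [0.426 0.315 0.07 ] [0.513 0.452 0.079]
scene yellow [ 0.5633 -0.0663] 158.84 [0.1379 0.0682] 213
scene green [ 0.4643 -0.3499] 87.96 [0.1467 0.0711] 198
 front face [0.4774 0.4134] [0.0259 0.0696] 84.92314910888672 117
 underside 41 [0.47624564 0.42040051 0.13190556] [-0.98326153 -0.17273241  0.05796798]
 carton rim [0.427 0.317 0.07 ] [0.514 0.459 0.079]
```

```bash
cat >> h.py <<'E'
def sil(n,im,d,col,box,yaw,base=0.):
    """silhouette fit: far sides on the rim plane, near sides on the floor-underside plane. yaw approx of +x"""
    P=cloud(n,d); hsv=cv2.cvtColor(im,cv2.COLOR_BGR2HSV)
    lo,hi=HSV[col]; m=cv2.inRange(hsv,(lo[0],lo[1],25),hi)
    b=(P[...,0]>box[0])&(P[...,0]<box[1])&(P[...,1]>box[2])&(P[...,1]<box[3])
    m[~b]=0; m=cv2.morphologyEx(m,cv2.MORPH_CLOSE,np.ones((3,3)))
    k,lab,st,_=cv2.connectedComponentsWithStats(m); m=(lab==1+np.argmax(st[1:,4]))
    v,u=np.nonzero(m)
    px=np.vstack([np.c_[u+a,v+b] for a in(-.5,.5) for b in(-.5,.5)]).astype(np.float32)
    px=cv2.convexHull(px)[:,0].astype(float)
    K,Rm,t=cal(n); cam=(-Rm.T@t)[:2]
    H={z:onplane(n,px,base+z)[:,:2] for z in(.008,.034,.056)}
    best=None
    for y in yaw+np.radians(np.arange(-6,6.01,.25)):
        ax=np.array([np.cos(y),np.sin(y)]); ay=np.array([-ax[1],ax[0]])
        e=lambda z,a,s:s*np.max(s*(H[z]@a))
        mid=H[.034].mean(0); o=cam-mid
        xM=e(.008 if o@ax>.085 else .034,ax,1); xm=e(.008 if o@ax<-.085 else .056,ax,-1)
        yM=e(.008 if o@ay>.031 else .056,ay,1); ym=e(.008 if o@ay<-.031 else .056,ay,-1)
        A=(xM-xm)*(yM-ym)
        if best is None or A<best[0]: best=(A,(xM+xm)/2*ax+(yM+ym)/2*ay,y,(xM-xm,yM-ym))
    return best[1:]
E
python3 - <<'E'
from h import *
for n in('top','scene'):
    im,d=shots(n,8); P=cloud(n,d)
    for col,box,y0 in(('yellow',(.45,.68,-.16,.02),159),('green',(.4,.52,-.48,-.25),89)):
        for tol in(.004,): c,y,s,k=rim(n,im,d,col,box,tol=tol); print(n,col,'rim',np.round(c,4),round(np.degrees(y),2),np.round(s,4),k)
        c,y,s=sil(n,im,d,col,box,np.radians(y0)); print(n,col,'sil',np.round(c,4),round(np.degrees(y),2),np.round(s,4))
E
```

```text
top yellow rim [ 0.5589 -0.0696] 159.24 [0.1363 0.0608] 218
top yellow sil [ 0.56  -0.069] 159.25 [0.1747 0.0664]
top green rim [ 0.4592 -0.3558] 89.5 [0.134 0.058] 225
top green sil [ 0.4605 -0.3572] 89.5 [0.1714 0.0636]
scene yellow rim [ 0.5603 -0.0684] 158.97 [0.1337 0.0623] 131
scene yellow sil [ 0.5578 -0.0711] 158.25 [0.1785 0.0689]
scene green rim [ 0.4608 -0.3534] 88.39 [0.1365 0.0646] 113
scene green sil [ 0.4574 -0.3593] 88.5 [0.169  0.0647]
```

```bash
cat >> h.py <<'E'
def grasp(A,s):      # tool axes in tray frame; A=90deg: straight down on a flat tray, A=45: tilted towards the front
    z=np.array([-np.cos(np.radians(A)),0,-np.sin(np.radians(A))]); y=np.array([0,s,0.]); return np.c_[np.cross(y,z),y,z]
def flat(yaw): return R.from_euler('z',yaw).as_matrix()
def stand(yz):  # tray x up, tray z at heading yz
    z=np.array([np.cos(yz),np.sin(yz),0]); x=np.array([0,0,1.]); return np.c_[x,np.cross(z,x),z]
def tool(mid,Rt,g,M):
    Rw=Rt@M; p=np.asarray(mid)+Rt@g-.054*Rw[:,2]; q=R.from_matrix(Rw).as_quat(); return p,np.r_[q[3],q[:3]]
FACE=np.array([.4735,.4123]); YZ=np.radians(86.)
BSTAND=stand(YZ); BMID=np.r_[FACE,.174]-BSTAND@np.array([.085,0,-.007])
YEL=(np.array([.5594,-.0693]),np.radians(159.1)); GRN=(np.array([.460,-.3565]),np.radians(89.4))
G1=np.array([.035,0,.008])
E
python3 - <<'E'
from h import *
np.set_printoptions(precision=2,suppress=True)
up=np.array([0,0,.12])
for s in(1,-1):
  for A in(45,60,):
    M=grasp(A,s)
    r=[kin.inverse_kinematics(*tool(BMID+o,BSTAND,G1,M)) for o in(0*up,up)]
    print('pick',s,A,*[None if x is None else np.array(x) for x in r])
    for c in((.45,.14),(.5,.14),(.55,.12)):
      for ph in range(90,271,30):
        r=[kin.inverse_kinematics(*tool([*c,.028+h],flat(np.radians(ph)),G1,M)) for h in(0,.1)]
        if r[0] is not None and r[1] is not None: print('  lay',s,A,c,ph,np.array(r[0]))
E
```

```text
pick 1 45 [-0.68  0.98 -0.59  1.27  0.68  1.83 -1.42] [-0.79  0.81 -0.38  1.22  0.54  1.91 -1.26]
  lay 1 45 (0.45, 0.14) 90 [-0.02  1.2  -1.2   1.84  1.17  1.91  1.42]
  lay 1 45 (0.45, 0.14) 120 [-0.07  1.13 -1.2   2.11  1.39  1.83  1.63]
  lay 1 45 (0.45, 0.14) 270 [ 0.69  0.79 -0.71  2.17 -0.64  0.51  0.71]
  lay 1 45 (0.5, 0.14) 90 [-0.1   1.08 -0.99  1.75  1.11  1.77  1.58]
  lay 1 45 (0.5, 0.14) 120 [-0.02  1.15 -1.2   2.03  1.46  1.85  1.75]
  lay 1 45 (0.5, 0.14) 150 [-0.59  0.66 -0.38  2.36  1.59  1.    1.8 ]
  lay 1 45 (0.5, 0.14) 240 [ 0.76  0.8  -0.84  2.34  4.15  0.2   1.78]
  lay 1 45 (0.5, 0.14) 270 [ 0.64  0.82 -0.69  2.06 -0.58  0.57  0.63]
  lay 1 45 (0.55, 0.12) 90 [-0.05  1.11 -0.99  1.68  1.18  1.79  1.68]
  lay 1 45 (0.55, 0.12) 120 [-0.05  1.01 -0.99  1.98  1.43  1.63  1.86]
  lay 1 45 (0.55, 0.12) 150 [-0.64  0.65 -0.18  2.31  1.66  0.86  1.85]
  lay 1 45 (0.55, 0.12) 240 [ 1.02  1.09 -1.19  2.22  1.37  0.21 -1.57]
  lay 1 45 (0.55, 0.12) 270 [ 0.62  0.85 -0.65  1.94 -0.52  0.65  0.57]
pick 1 60 [-1.04  1.05  0.02  1.16  0.42  1.89 -1.16] [-1.41  1.07  0.84  
[... 2839 characters left out ...]
50 [-0.16  0.63 -0.71  2.29  1.47  0.9  -0.99]
  lay -1 60 (0.5, 0.14) 240 [ 0.86  0.92 -1.2   2.28  1.38  0.39  1.31]
  lay -1 60 (0.5, 0.14) 270 [ 0.12  0.6  -0.18  2.11 -0.83  0.58 -2.43]
  lay -1 60 (0.55, 0.12) 90 [-0.2   0.8  -0.57  1.78  0.86  1.23 -1.24]
  lay -1 60 (0.55, 0.12) 120 [-0.13  0.75 -0.71  2.    1.17  1.11 -1.07]
  lay -1 60 (0.55, 0.12) 150 [ 0.18  0.82 -1.04  2.21  1.58  1.14 -0.85]
  lay -1 60 (0.55, 0.12) 180 [ 0.48  0.88 -1.19  2.34  1.87  0.98 -0.42]
  lay -1 60 (0.55, 0.12) 210 [ 0.73  0.88 -1.18  2.32  1.91  0.59  0.24]
  lay -1 60 (0.55, 0.12) 240 [ 0.18  0.57 -0.27  2.21 -1.28  0.31 -2.47]
  lay -1 60 (0.55, 0.12) 270 [ 0.11  0.65 -0.12  1.99 -0.78  0.67 -2.47]
```

```bash
cat > s1.py <<'E'
from h import *
M=grasp(45,1); p,q=tool(BMID,BSTAND,G1,M); tz=(BSTAND@M)[:,2]
print(env.get_state()['time'])
env.reach([.45,.1,.42],[0,1,0,0])
env.reach(p-.12*tz,q)
env.movel(p-.03*tz,velocity=.2)
hit=env.movel(p,velocity=.06,stop_force=8); print('hit',hit)
env.grip(.055,f_grip=40); st=env.get_state(); print('opening',st['opening'],st['force'],st['time'])
im,d=camera('scene'); cv2.imwrite('pics/pick_s.png',im); im2,d=camera('top')
cv2.imwrite('pics/pick.png',np.hstack([cv2.resize(im2[150:310,40:240],(400,320)),cv2.resize(im[100:260,300:500],(400,320))]))
E
python3 s1.py
```

```text
1.5
hit False
opening 0.061393284997437465 [-1.3879826   0.20916872  2.75411309] 7.5833
```

View pics/pick.png

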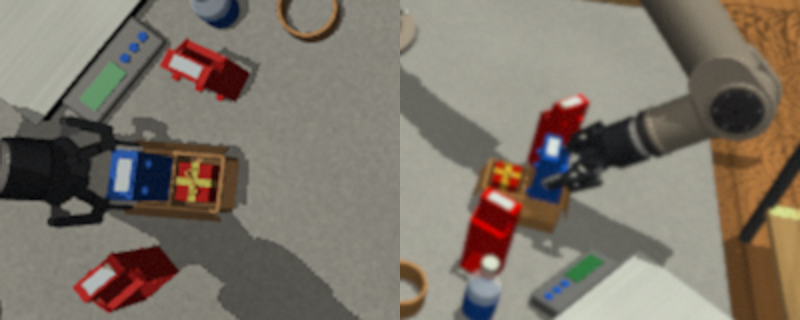

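The gripper (crop (80,175)) holds the blue tray at 61.4 mm opening, clear of both red trays. Next: lift, turn and lay down.

```bash
cat > s2.py <<'E'
from h import *
M=grasp(45,1); p,q=tool(BMID,BSTAND,G1,M)
LAY=np.array([.46,.12,.028]); pl,ql=tool(LAY,flat(np.pi/2),G1,M)
env.movel(p+[0,0,.03],velocity=.06); print(env.get_state()['force'])
env.movel(p+[0,0,.115],velocity=.12)
env.movel([p[0],pl[1]+.03,p[2]+.115],velocity=.2)
print(env.get_state()['time'],env.get_state()['opening'])
env.reach(pl+[0,0,.12],ql)
env.movel(pl+[0,0,.015],velocity=.12); f0=env.get_state()['force']
hit=env.movel(pl-[0,0,.006],velocity=.02,stop_force=3); st=env.get_state(); print(hit,st['tcp_pos']-pl,st['force']-f0,st['time'])
im,d=camera('scene'); im2,d2=camera('top')
cv2.imwrite('pics/lay.png',np.hstack([cv2.resize(im2[140:340,130:330],(400,400)),cv2.resize(im[80:240,180:340],(400,400))]))
E
python3 s2.py
```

```text
[-0.21074035 -0.28032056 -0.65321877]
10.55 0.061401991978728455
True [-6.52999179e-05 -4.06844195e-05 -1.80246593e-03] [ 1.4460549  -0.09764452  6.13855783] 14.6
```

View pics/lay.png

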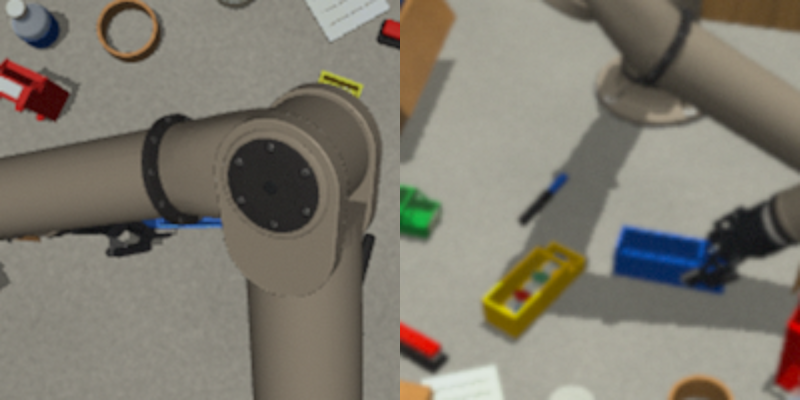

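The scene crop shows the blue tray flat on its feet at (665,258), clear of the yellow one, and contact came at the expected height. Next: let go, back off and measure.

```bash
cat > s3.py <<'E'
from h import *
M=grasp(45,1); LAY=np.array([.46,.12,.028]); pl,ql=tool(LAY,flat(np.pi/2),G1,M); tz=(flat(np.pi/2)@M)[:,2]
env.grip(.085); env.dwell(.3)
t=env.get_state()['tcp_pos']; env.movel(t-.13*tz,velocity=.15)
env.reach([.3,.45,.42],[0,1,0,0])
print(env.get_state()['time'])
for n in('top','scene'):
    im,d=shots(n,6); cv2.imwrite(f'pics/{n}3.png',im); np.save(f'{n}3.npy',d)
    for col,box,y0 in(('blue',(.38,.54,0,.25),90),('yellow',(.45,.68,-.16,.02),159),('green',(.4,.52,-.48,-.25),89)):
        try:
            c,y,s,k=rim(n,im,d,col,box,tol=.004); print(n,col,'rim',np.round(c,4),round(np.degrees(y),2),np.round(s,4),k)
            c,y,s=sil(n,im,d,col,box,np.radians(y0)); print(n,col,'sil',np.round(c,4),round(np.degrees(y),2),np.round(s,4))
        except Exception as e: print(n,col,e)
E
python3 s3.py
```

```text
19.5833
top blue rim [0.461  0.1195] 91.04 [0.1317 0.0598] 202
top blue sil [0.462  0.1199] 89.5 [0.1704 0.0635]
top yellow rim [ 0.5589 -0.0696] 159.24 [0.1353 0.0608] 219
top yellow sil [ 0.5602 -0.0691] 159.25 [0.1751 0.0664]
top green rim [ 0.4592 -0.3558] 89.5 [0.134 0.058] 228
top green sil [ 0.4605 -0.3572] 89.5 [0.1714 0.0636]
scene blue rim [0.4636 0.1198] 90.32 [0.1316 0.0646] 114
scene blue sil [0.46   0.1179] 90.0 [0.1711 0.0637]
scene yellow rim [ 0.5604 -0.0685] 158.97 [0.1333 0.0623] 131
scene yellow sil [ 0.5574 -0.071 ] 158.25 [0.1778 0.0689]
scene green rim [ 0.4602 -0.355 ] 88.88 [0.1338 0.064 ] 110
scene green sil [ 0.4574 -0.3593] 88.5 [0.169  0.0647]
```

View pics/top3.png

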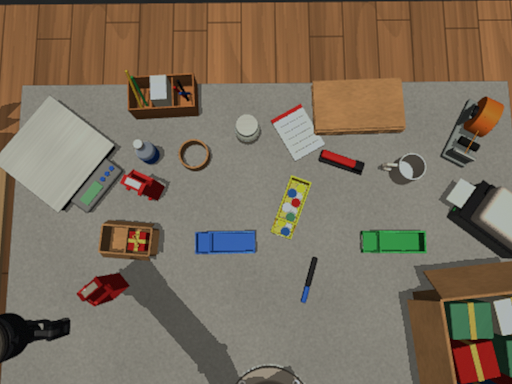

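Blue now lies flat at (225,242), front to the left, measured within 1-2 mm of the commanded pose. Next I'll take it up again, hover over the yellow tray and check the relative alignment before lowering.

```bash
cat >> h.py <<'E'
BL=np.array([.46,.1193,.028]); YELR=np.array([.5576,-.0696]); YYAW=np.radians(159.1); G2=np.array([-.010,0,.010])
BSEATYAW=YYAW-np.pi
BSEAT=np.r_[YELR-.020*np.array([np.cos(YYAW),np.sin(YYAW)]),.076]
E
cat > s4.py <<'E'
from h import *
np.set_printoptions(precision=4,suppress=True)
for s in(1,-1):
    M=grasp(90,s); print(s,[np.round(kin.inverse_kinematics(*x),2) for x in(tool(BL,flat(np.pi/2),G2,M),tool(BSEAT,flat(BSEATYAW),G2,M),tool(BSEAT+[0,0,.06],flat(BSEATYAW),G2,M))])
E
python3 s4.py
```

```text
1 [array([-0.91,  0.6 ,  0.7 ,  2.22, -0.74,  0.57, -2.79]), array([-0.39,  0.58,  0.54,  1.96, -0.44,  0.72,  1.63]), array([-0.48,  0.5 ,  0.65,  1.93, -0.41,  0.84,  1.6 ])]
-1 [array([-0.81,  0.56,  0.55,  2.21, -0.59,  0.52,  0.2 ]), array([-0.78,  0.99,  1.26,  1.98, -1.11,  1.1 , -0.94]), array([-0.8 ,  0.85,  1.27,  1.95, -0.93,  1.1 , -1.06])]
```

```bash
cat > s4.py <<'E'
from h import *
np.set_printoptions(precision=4,suppress=True)
M=grasp(90,-1); p,q=tool(BL,flat(np.pi/2),G2,M); ps,qs=tool(BSEAT,flat(BSEATYAW),G2,M)
env.reach(p+[0,0,.12],q); env.movel(p+[0,0,.03],velocity=.2)
hit=env.movel(p,velocity=.06,stop_force=6); env.grip(.055,f_grip=40); print(hit,env.get_state()['opening'])
env.movel(p+[0,0,.10],velocity=.12)
env.reach(ps+[0,0,.06],qs); env.dwell(.3)
print(env.get_state()['time'],env.get_state()['tcp_pos']-ps)
for n in('scene','top'):
    im,d=shots(n,4); cv2.imwrite(f'pics/{n}4.png',im); np.save(f'{n}4.npy',d)
a=cv2.imread('pics/scene4.png')[130:240,180:300]; b=cv2.imread('pics/top4.png')[150:270,230:350]
cv2.imwrite('pics/hov.png',np.hstack([cv2.resize(a,(436,400),interpolation=2),cv2.resize(b,(364,400),interpolation=2)]))
E
python3 s4.py
```

```text
False 0.0612842752699592
26.175 [-0.0001  0.0006  0.06  ]
```

View pics/hov.png

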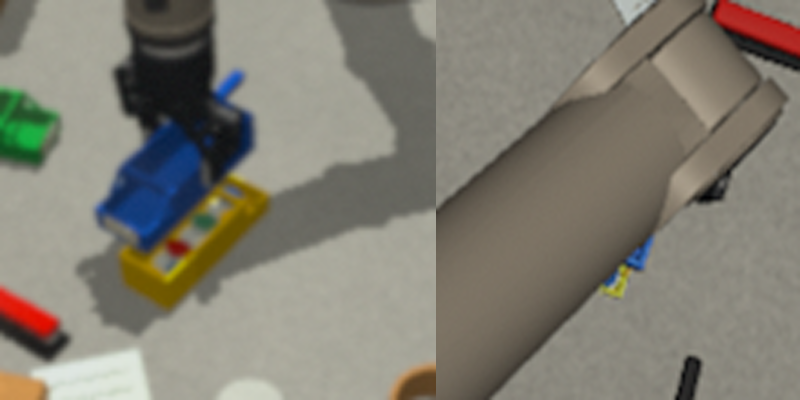

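Scene crop: blue hovers with its low front at lower left (120,235), over yellow whose front points to the upper right. Now the relative alignment numbers.

```bash
cat > m.py <<'E'
from h import *
import h
yb=(.45,.68,-.16,.02)
for n in('top','scene'):
    im=cv2.imread(f'pics/{n}3.png'); d=np.load(n+'3.npy')
    for S in(90,130,160,190):
        HSV['yellow']=((18,S,50),(38,255,255)); HSV['blue']=((100,S,40),(128,255,255))
        for col,box,y0 in(('yellow',yb,159),('blue',(.38,.54,0,.25),90)):
            c,y,s=sil(n,im,d,col,box,np.radians(y0)); print(n,S,col,np.round(c,4),round(np.degrees(y),2),np.round(s,4))
im=cv2.imread('pics/scene4.png'); d=np.load('scene4.npy')
for S in(90,130,160): 
    HSV['blue']=((100,S,40),(128,255,255))
    c,y,s=sil('scene',im,d,'blue',(.45,.72,-.2,.02),BSEATYAW,base=.108); print('hover',S,np.round(c,4),round(np.degrees(y),2),np.round(s,4),'want robot',np.round(BSEAT,4))
# lengthwise ends of the hover silhouette, in px
E
python3 m.py
```

```text
top 90 yellow [ 0.5602 -0.0691] 159.25 [0.1751 0.0664]
top 90 blue [0.462 0.12 ] 89.5 [0.1705 0.0635]
top 130 yellow [ 0.5603 -0.069 ] 159.25 [0.1722 0.064 ]
top 130 blue [0.4624 0.1193] 90.75 [0.1705 0.0633]
top 160 yellow [ 0.5604 -0.0689] 159.0 [0.1701 0.0624]
top 160 blue [0.462  0.1178] 90.5 [0.1679 0.0606]
top 190 yellow [ 0.6315 -0.0964] 159.25 [0.0092 0.0512]
top 190 blue [0.461  0.1864] 90.75 [0.0307 0.0559]
scene 90 yellow [ 0.5578 -0.0711] 158.25 [0.1785 0.0689]
scene 90 blue [0.4601 0.1177] 89.75 [0.1733 0.0652]
scene 130 yellow [ 0.5576 -0.0718] 158.5 [0.1739 0.064 ]
scene 130 blue [0.4601 0.1176] 90.0 [0.1701 0.0613]
scene 160 yellow [ 0.5584 -0.0714] 158.5 [0.1713 0.0627]
scene 160 blue [0.4602 0.1178] 90.5 [0.1658 0.0589]
scene 190 yellow [ 0.5596 -0.0709] 160.25 [0.1671 0.0606]
scene 190 blue [0.4607 0.1178] 90.0 [0.1634 0.0532]
hover 90 [ 0.5894 -0.0865] -17.65 [0.1401 0.0664] want robot [ 0.5763 -0.0767  0.076 ]
hover 130 [ 0.5985 -0.0865] -14.9 [0.1209 0.0626] want robot [ 0.5763 -0.0767  0.076 ]
hover 160 [ 0.5977 -0.089 ] -17.4 [0.1194 0.0603] want robot [ 0.5763 -0.0767  0.076 ]
```

```bash
cat > m2.py <<'E'
from h import *
im=cv2.imread('pics/scene4.png'); d=np.load('scene4.npy'); n='scene'; P=cloud(n,d)
a=BSEATYAW; ax=np.array([np.cos(a),np.sin(a)]); ay=np.array([-ax[1],ax[0]])
for S in(90,110,130):
    m=cv2.inRange(cv2.cvtColor(im,cv2.COLOR_BGR2HSV),(100,S,30),(128,255,255))>0
    m&=(P[...,2]>.095)&(P[...,2]<.19)&(P[...,0]>.45)&(P[...,0]<.72)&(P[...,1]>-.2)&(P[...,1]<.05)
    v,u=np.nonzero(m); px=np.vstack([np.c_[u+i,v+j] for i in(-.5,.5) for j in(-.5,.5)]).astype(float)
    B=.108; lo=onplane(n,px,B+.008)[:,:2]-BSEAT[:2]; mi=onplane(n,px,B+.034)[:,:2]-BSEAT[:2]; hi=onplane(n,px,B+.056)[:,:2]-BSEAT[:2]
    print(S,len(u),'front',(lo@ax).max(),'rear',(hi@ax).min(),'ycam side',(lo@ay).max(),'far',(hi@ay).min())
E
python3 m2.py
```

```text
90 635 front 0.08468635152793987 rear -0.08509930431961465 ycam side 0.02874059378395412 far -0.03957054582487247
110 613 front 0.08271708080886077 rear -0.08509930431961465 ycam side 0.028662766698358724 far -0.03924336929556829
130 595 front 0.08271708080886077 rear -0.08509930431961465 ycam side 0.028662766698358724 far -0.03636092403156344
```

```bash
cat >> h.py <<'E'
BCMD=np.array([.5772,-.0779,.076])
E
cat > s5.py <<'E'
from h import *
np.set_printoptions(precision=4,suppress=True)
M=grasp(90,-1); ps,qs=tool(BCMD,flat(BSEATYAW),G2,M)
env.movel(ps+[0,0,.014],velocity=.1,rot=qs); env.dwell(.2); f0=env.get_state()['force']
hit=env.movel(ps-[0,0,.005],velocity=.015,stop_force=3); st=env.get_state(); print(hit,st['tcp_pos']-ps,st['force']-f0,st['time'])
im,d=camera('scene'); a=im[130:240,180:300]; cv2.imwrite('pics/seat1.png',cv2.resize(a,(600,550),interpolation=2))
E
python3 s5.py
```

```text
True [-0.     -0.      0.0005] [-0.166   1.0161  7.007 ] 28.2583
```

Contact came at +0.5 mm of the seat height (feet on the rim would be +8 mm), so it's down. Next: release, move over the green tray, measure blue on the stack.

```bash
cat >> h.py <<'E'
GR=np.array([.458,-.3584,.028]); GYAW=np.radians(89.2)
E
cat > s6.py <<'E'
from h import *
np.set_printoptions(precision=4,suppress=True)
env.grip(.085); env.dwell(.2); t=env.get_state()['tcp_pos']; env.movel(t+[0,0,.10],velocity=.15)
GS=BCMD+[0,0,.048]; GS[:2]+=-.02*np.array([np.cos(BSEATYAW),np.sin(BSEATYAW)])
for s in(1,-1):
    M=grasp(90,s); print(s,[None if r is None else np.round(r,2) for r in(kin.inverse_kinematics(*x) for x in(tool(GR,flat(GYAW),G2,M),tool(GS,flat(YYAW),G2,M),tool(GS+[0,0,.06],flat(YYAW),G2,M)))])
env.reach([.40,-.42,.28],tool(GR,flat(GYAW),G2,grasp(90,-1))[1])
print(env.get_state()['time'])
B=cv2.imread
for n in('top','scene'):
    im,d=shots(n,5); cv2.imwrite(f'pics/{n}6.png',im); np.save(f'{n}6.npy',d)
    HSV['blue']=((100,130,40),(128,255,255))
    c,y,s=sil(n,im,d,'blue',(.45,.70,-.18,.02),BSEATYAW,base=.048); print(n,'sil',np.round(c,4),round(np.degrees(y),2),np.round(s,4))
    c,y,s,k=rim(n,im,d,'blue',(.45,.70,-.18,.02),zr=.104,tol=.004); print(n,'rim',np.round(c,4),round(np.degrees(y),2),np.round(s,4),k)
    P=cloud(n,d); m=(cv2.inRange(cv2.cvtColor(im,cv2.COLOR_BGR2HSV),*HSV['blue'])>0)&(P[...,0]>.45)&(P[...,0]<.7)&(abs(P[...,1]+.08)<.1); print('rim z',np.percentile(P[m][:,2],[90,97]))
a=cv2.imread('pics/scene6.png')[130:240,180:300]; b=cv2.imread('pics/top6.png')[160:260,240:340]
cv2.imwrite('pics/st1.png',np.hstack([cv2.resize(a,(436,400),interpolation=2),cv2.resize(b,(360,400),interpolation=2)]))
E
python3 s6.py
```

```text
1 [array([-0.19,  1.08,  1.2 ,  1.96, -1.2 ,  1.08, -1.57]), array([-0.78,  0.83,  1.22,  1.96, -0.92,  1.06, -1.07]), array([-0.83,  0.78,  1.31,  1.91, -0.84,  1.15, -1.13])]
-1 [array([ 0.15,  0.69,  0.57,  1.94, -0.58,  0.68,  1.07]), array([-0.33,  0.48,  0.46,  1.93, -0.29,  0.79,  1.5 ]), array([-0.39,  0.41,  0.53,  1.89, -0.26,  0.91,  1.47])]
31.5667
top sil [ 0.5707 -0.0758] -20.65 [0.1896 0.0631]
top rim [ 0.5783 -0.0787] -20.74 [0.135  0.0597] 223
rim z [0.1038 0.105 ]
scene sil [ 0.5749 -0.0804] -19.65 [0.1673 0.0595]
scene rim [ 0.5813 -0.0778] -20.35 [0.1336 0.0627] 122
rim z [0.1017 0.1033]
```

View pics/st1.png

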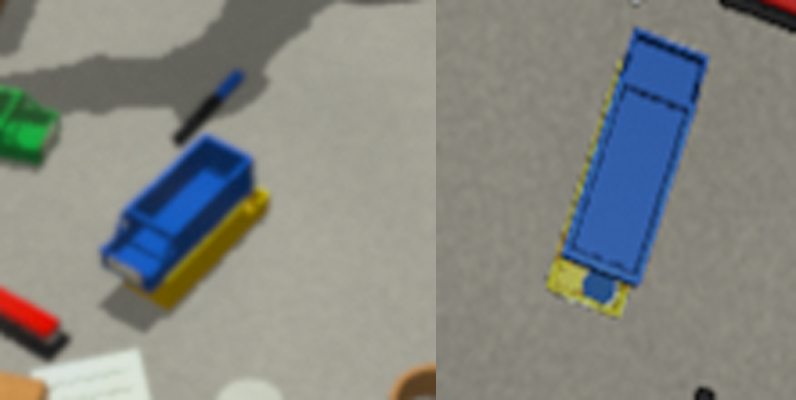

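Blue sits flat on yellow (rim z ≈ 0.1035, expected 0.104), with the yellow front open at lower left of the top crop. Now the green tray: pick, hover, check.

```bash
cat >> h.py <<'E'
GR=np.array([.458,-.3577,.028]); bx=np.array([np.cos(BSEATYAW),np.sin(BSEATYAW)])
GS=np.r_[BCMD[:2]-.0203*bx,.124]
E
cat > s7.py <<'E'
from h import *
np.set_printoptions(precision=4,suppress=True)
M=grasp(90,-1); p,q=tool(GR,flat(GYAW),G2,M); ps,qs=tool(GS,flat(YYAW),G2,M)
env.reach(p+[0,0,.10],q); env.movel(p+[0,0,.03],velocity=.2)
hit=env.movel(p,velocity=.06,stop_force=6); env.grip(.055,f_grip=40); print(hit,env.get_state()['opening'])
env.movel(p+[0,0,.18],velocity=.15)
env.reach(ps+[0,0,.06],qs); env.dwell(.3)
print(env.get_state()['time'],env.get_state()['tcp_pos']-ps)
n='scene'; im,d=shots(n,4); cv2.imwrite('pics/scene7.png',im); P=cloud(n,d)
ax=-bx; ay=np.array([-ax[1],ax[0]])
for S in(90,120):
    m=cv2.inRange(cv2.cvtColor(im,cv2.COLOR_BGR2HSV),(45,S,30),(80,255,255))>0
    m&=(P[...,2]>.14)&(P[...,2]<.24)&(P[...,0]>.42)&(P[...,0]<.72)&(P[...,1]>-.2)&(P[...,1]<.05)
    v,u=np.nonzero(m); px=np.vstack([np.c_[u+i,v+j] for i in(-.5,.5) for j in(-.5,.5)]).astype(float)
    B=.156; lo,mi,hi=[onplane(n,px,B+z)[:,:2]-GS[:2] for z in(.008,.034,.056)]
    print(S,len(u),'rear(near)',(lo@ax).min(),'front(far)',(mi@ax).max(),'lat',(lo@ay).min(),(hi@ay).max())
cv2.imwrite('pics/hov2.png',cv2.resize(im[110:240,170:300],(600,600),interpolation=2))
E
python3 s7.py
```

```text
False 0.0617891845803322
36.95 [-0.0001 -0.001   0.0601]
90 686 rear(near) -0.08513859566692854 front(far) 0.08754845394978994 lat -0.03002208420363494 0.040910674644058925
120 645 rear(near) -0.08513859566692854 front(far) 0.08754845394978994 lat -0.03002208420363494 0.03769094219661105
```

View pics/hov2.png

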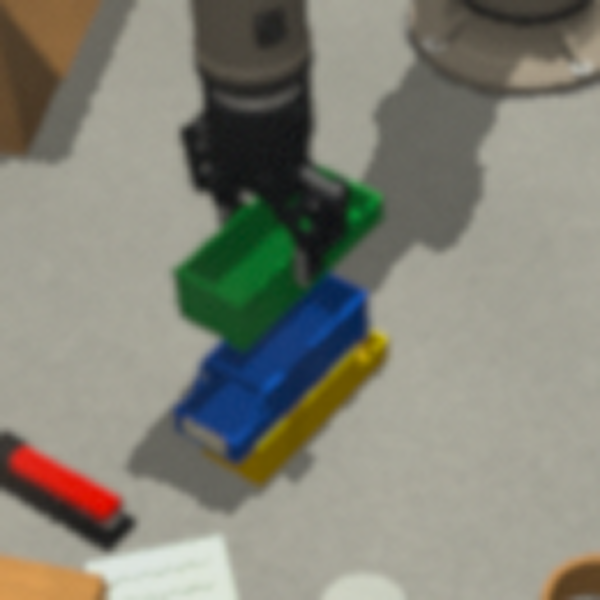

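Green hovers correctly oriented (front to upper right), and its lengthwise offset from the wanted pose is ~0.2 mm. Lower it.

```bash
cat > s8.py <<'E'
from h import *
np.set_printoptions(precision=4,suppress=True)
M=grasp(90,-1); ps,qs=tool(GS,flat(YYAW),G2,M)
env.movel(ps+[0,0,.014],velocity=.1,rot=qs); env.dwell(.2); f0=env.get_state()['force']
hit=env.movel(ps-[0,0,.005],velocity=.015,stop_force=3); st=env.get_state(); print(hit,st['tcp_pos']-ps,st['force']-f0,st['time'])
E
python3 s8.py
```

```text
True [ 0.0003 -0.      0.0004] [-0.3621  0.0205  6.0933] 38.8417
```

Contact is again at +0.4 mm, so green is fully down. Release, retreat and check.

```bash
cat > s9.py <<'E'
from h import *
np.set_printoptions(precision=4,suppress=True)
env.grip(.085); env.dwell(.2); t=env.get_state()['tcp_pos']; env.movel(t+[0,0,.12],velocity=.15)
env.reach([.35,-.45,.40],env.get_state()['orientation']); env.dwell(.3); print(env.get_state()['time'])
for n in('top','scene'):
    im,d=shots(n,5); cv2.imwrite(f'pics/{n}9.png',im); P=cloud(n,d); hsv=cv2.cvtColor(im,cv2.COLOR_BGR2HSV)
    c,y,s,k=rim(n,im,d,'green',(.44,.70,-.18,.04),zr=.152,tol=.004); print(n,'green rim',c,round(np.degrees(y),2),s,k)
    m=(cv2.inRange(hsv,*HSV['green'])>0)&(abs(P[...,0]-.56)<.12)&(abs(P[...,1]+.07)<.1)&(abs(P[...,2]-.152)<.008); q=P[m]
    A=np.c_[q[:,:2]-q[:,:2].mean(0),np.ones(len(q))]; print(' rim plane slope x,y, z:',np.linalg.lstsq(A,q[:,2],rcond=None)[0])
    c=[]
    m=cv2.inRange(hsv,(18,130,50),(38,255,255)); m[~((abs(P[...,0]-.56)<.12)&(abs(P[...,1]+.07)<.1))]=0
    print(' yellow bbox now',cv2.boundingRect(m),'before:',end=''); i0=cv2.imread(f'pics/{n}6.png'); m0=cv2.inRange(cv2.cvtColor(i0,cv2.COLOR_BGR2HSV),(18,130,50),(38,255,255)); m0[~((abs(P[...,0]-.56)<.12)&(abs(P[...,1]+.07)<.1))]=0; print(cv2.boundingRect(m0))
a=cv2.imread('pics/scene9.png')[125:235,180:300]; b=cv2.imread('pics/top9.png')[160:260,240:340]
cv2.imwrite('pics/fin.png',np.hstack([cv2.resize(a,(436,400),interpolation=2),cv2.resize(b,(360,400),interpolation=2)]))
E
python3 s9.py
```

```text
42.2917
top green rim [ 0.5563 -0.0704] 158.97 (np.float64(0.13553394317844464), np.float64(0.05990982962055326)) 252
 rim plane slope x,y, z: [0.0054 0.0052 0.1519]
 yellow bbox now (271, 178, 20, 55) before:(271, 185, 23, 54)
scene green rim [ 0.5594 -0.0701] 158.89 (np.float64(0.13226038063285206), np.float64(0.06382043742480142)) 144
 rim plane slope x,y, z: [ 0.003  -0.0043  0.1492]
 yellow bbox now (217, 182, 37, 33) before:(217, 182, 37, 33)
```

View pics/fin.png

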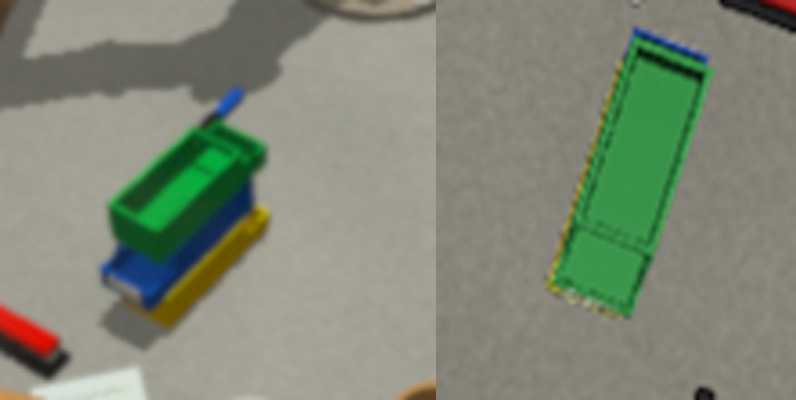

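View pics/scene9.png

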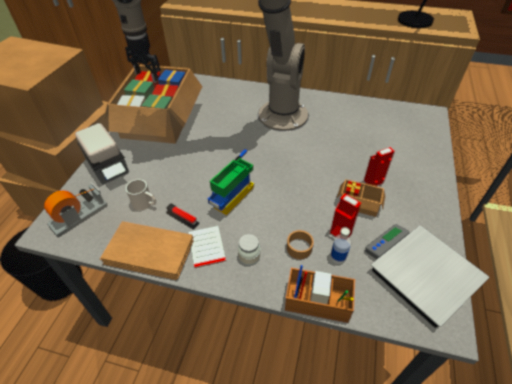

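The stack is level (green rim z ≈ 0.151, expected 0.152, slope < 0.006), the fronts alternate, yellow hasn't moved and everything else is as it was. Handing in.

```bash
python3 -c "
from h import *
print(env.get_state()['time']); job.job_done()"
```

```text
42.7917
the job is handed in; nothing more can be done
```

The stack is built and handed in at 42.8 s of the 72 s allowed. I drew the blue tray out of the carton, laid it flat on the bench and let go. I then took it up again and set it on the yellow tray turned end for end, and set the green tray on the blue one turned again.

**Last checks:**
- **Seating:** both trays met the one below within 0.5 mm of the expected full-seat height, and the contact force rose by 6–7 N. The rims read 0.1035 m (blue, expected 0.104) and 0.149–0.152 m (green, expected 0.152), with the green rim level to under 0.006 slope.
- **Fronts:** the low fronts alternate and stay open.
- **Yellow tray:** its outline in the scene camera is the same before and after green was set down. In the top view the green tray hides it, so that comparison says nothing.
- **Other things:** the last scene picture shows the rest standing where it was.

**Disagreement:** the two cameras differed by 2–3 mm on absolute positions and by about 2 mm across the blue tray once it was seated. I therefore aligned lengthwise by relative measurement and took the sideways position from the jaws.

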